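# Slide the expression pedal under the knob guard

### The arm

A 6-joint arm with a two-finger parallel gripper is mounted at the origin on the work surface. World frame = base frame: x ahead of the robot, y to its left, z up, the work surface at z = 0. Lengths are in m, angles in rad, forces in N, time in s.
With the tool pointing down it reaches from about 0.35 to 0.975 m from the base axis. Payload 7.1 kg.
Tool frame: the origin (TCP) lies midway between the tips of the shut fingers; the grasp point (between the pads) lies 19 mm behind it; z points along the fingers, y is the line along which they close (so a half turn about z gives the same grasp; the last joint's range is limited). The gripper opens to 88 mm and grips with 3 to 60 N. Pads are 20 mm wide; open, the fingers measure 115 mm over their backs; the gripper's body (75 mm by 178 mm) begins 61 mm behind the grasp point.
Start: joints at [-1.261, 0.423, 1.63, -0, 1.089, -0.019], TCP at [0.202, -0.591, 0.223] pointing down, gripper open.
Joint ranges: [-3, 3], [-0.9, 2.11], [0.09, 2.58], [-1.31, 4.45], [0.11, 2.69], [-2.54, 2.54]. Speed limits (rad/s): [2.39, 2.39, 3.01, 3.14, 3.14, 3.14].

### API

Orientations are given as a unit quaternion [w, x, y, z].
In Python, from station import move_pose, movel, movej, command_gripper, wait, inverse_kinematics, read_camera, camera_info, MotionError, job_done, get_time, get_joint_pos, get_qvel, get_effort, get_tcp_pos, get_ee_rot, get_ft_force, get_ft_torque, get_grip_width, get_finger_force gives the robot as it stands. Calls block until the motion is done:
- move_pose(position, orientation): joint-space move of the TCP to a pose.
- movel(position, frame=None, v=0.15, until_force=None): straight line of the TCP; frame=None keeps the orientation; v is the mean speed in m/s. With until_force (N) it stops when the force on the tool has changed by that much, and returns True; else False.
- movej(angles): joint-space move.
- command_gripper(opening): opening from 0.0 (shut) to 1.0 (fully open); the grip force is fixed at half the most; returns when the fingers have stopped.
- wait(seconds).
- inverse_kinematics(position, orientation): joint angles nearest the present ones, or None.
- read_camera(name): name is "side" or "top"; returns the picture (384x512x3 uint8, red, green, blue); there is no depth.
- camera_info(name): a dict with "intrinsics" (3x3 intrinsics, pixels), "T" (4x4, takes a point from camera to world coordinates). Camera axes: x right, y up, looking along -z (the intrinsics and any distortion apply to the point x, -y, -z); pixel columns grow to the right and rows downward; lengths in m; the calibration is good to about 2 mm. A picture is of the moment at which its call begins. camera_info takes no time and is no camera call.
A pose or a line that the arm cannot do raises MotionError and nothing moves.
- job_done(): hands the job in; it is judged then, once.
Readings, each from a call of its own:
- get_time(): time.
- get_joint_pos(): joint angles.
- get_qvel(): joint speeds.
- get_effort(): joint torques, N m.
- get_tcp_pos(): TCP position.
- get_ee_rot(): TCP orientation.
- get_ft_force(): force on the tool from outside, world axes, zero at the start.
- get_ft_torque(): the same for the moment, N m.
- get_grip_width(): opening from 0.0 (shut) to 1.0 (fully open).
- get_finger_force(): force on a finger pad.
Only numpy, scipy, OpenCV 4.12 (cv2) and the standard library are available. Lean on these libraries where they do the work, as an engineer would, in place of code of your own. Each camera call takes 0.05 s, during which the arm holds its last target. There are 200 camera calls.

### The job

Fit the little expression pedal into its place on the pedalboard: gently rock its treadle fully toe-down, then slide the pedal along the deck, toe first, under the fixed guard bar, feeling that it clears and never letting it jam against the bar, and press it gently but firmly up against the rear rail, wherever that is set. It should end square on, flat on the deck and midway between the two small pedals, treadle still down; leave the other pedals and the things on the desk where they are.

Things in the scene. Friction and masses are not known exactly. Their poses are not given: they have to be found in the camera images.
- board: Pedalboard fixed on the desk: flat grey deck in an aluminium frame, 320 (x) x 430 (y) mm, deck top 30 mm above the desk. Origin under its centre, on the desk; x points from the front edge to the rear, y left, z up. Behind the bar an upright rear rail, 28 mm high, is clamped across the deck in slots: its front face is square to x, somewhere between x = 110 and 126 mm. Find it by feel.
- guard: Knob guard: a fixed round steel tube, 16 mm thick, across the board (along y) on two legs at y = +-190 mm. Origin on the deck straight below the middle of the tube, at board x = +80 mm. The tube's underside is 43.5 mm and its top 59.5 mm above the deck; the height limit. The pedal's place is square under its middle, midway between the small pedals. Light touches only (6 N).
- pedal: Mini expression pedal, loose, about 0.6 kg, on the deck in front of the bar. Dark base 140 (x) x 66 (y) mm, sides and end faces upright 3 to 22 mm above the deck, on rubber feet; slides with about 2 to 5 N and can be taken by its sides near the heel or pushed at its heel face. Origin mid-underside; x points from heel to toe (towards the rail), z up. A 56 mm wide treadle rocks on top.
- treadle (a joint): Treadle angle (rad): 0 level, +0.18 fully toe-down (rigid stop), -0.18 toe-up. Stiff axle 34 mm above the deck at mid-length (0.2 N m, 3.5 N at the toe): stays where left. Plate 136 mm long, top 46 mm above the deck when level; fully toe-down the toe is 34, the heel 58 mm high and it clears the bar by 2 mm or more at home; below +0.1 it may jam under the bar, toe-up it runs into it.
- treadle_toe (a point): Point on the treadle's rubber top, in the middle of its width, 58 mm from the axle towards the toe (10 mm from the toe edge): the place to press. It moves with the treadle.
- pedal_toe (a point): Centre of the base's toe end face, 70 mm from the pedal's origin, 12 mm above its underside; this face meets the rail: press it there with 5 to 10 N more than the sliding takes; the rail stands 20 N.
- pedal_heel (a point): Centre of the base's heel end face, 70 mm from the pedal's origin, 12 mm above its underside.
- mini_left: Small aluminium effect pedal with two black knobs, 93 x 40 mm, 43 mm high over the knobs, loose, standing in front of the rear rail, 62 mm (its near side) to the left of the pedal's place. Origin under its centre, x as the board. Not to be moved.
- mini_right: Small aluminium effect pedal with one larger black knob, 93 x 40 mm, 43 mm high, loose, standing in front of the rear rail, 62 mm (its near side) to the right of the pedal's place. Origin under its centre. Not to be moved.
- stomp_a: Aluminium effect pedal with two black knobs, 112 x 60 mm, 44 mm high, loose on the deck. Origin under its centre. Not to be moved.
- stomp_b: Grey effect pedal with three white knobs, 112 x 60 mm, 44 mm high, loose on the deck. Origin under its centre. Not to be moved.
- stomp_c: Dark effect pedal with one aluminium knob and a small glass display, 112 x 60 mm, 44 mm high, loose on the deck. Origin under its centre. Not to be moved.
- mug: White ceramic mug, 80 mm across, 92 mm high, on the desk beside the board. Origin under its centre. Not to be moved.
- screwdriver: Screwdriver lying on the desk beside the board. Not to be moved.
- slide: Brass guitar slide, a tube 27 mm across and 60 mm high standing on the desk. Origin under its centre. Not to be moved.
- deck: The board's grey deck plate, 308 x 418 mm, part of the board; same origin and axes as the board, its top 30 mm above the origin. It stands a press of up to 35 N.
Mind the look-alikes: they are no part of the job. Leave any pink look-alike of the pedal alone.

How it is judged:
By the outcome, as a careful person would: the job done as asked, in the order asked, and still so for the second after the job is handed in, with the robot touching nothing.
It also fails if it takes over 72 s, if anything falls off the work surface, if the arm or the gripper's body presses on something with over 40 N, if the wrist force passes 120 N, or if a joint passes its speed limit or range.

## Working session

There is one attempt and no reset: what is moved stays moved. The work goes in short steps, each a Python script; the robot and the scene stay as the last script left them, time stands still between calls to the robot, and variables do not carry over. Pictures are saved under pics/ and viewed, at most 10 in all, crops included, and the job is handed in when it is done.

```bash
ls; mkdir -p pics
python3 - <<'E'
from station import *
import cv2
for n in("top","side"):
    cv2.imwrite(f"pics/{n}0.png",read_camera(n)[:,:,::-1]); i=camera_info(n); print(n,i)
print(get_time(),get_ee_rot())
E
```

```text
pics
top {'intrinsics': array([[480.89524783,   0.        , 253.18319415],
       [  0.        , 480.89524783, 186.32747866],
       [  0.        ,   0.        ,   1.        ]]), 'T': array([[ 0.02469292,  0.98524334, -0.1693689 ,  0.32256684],
       [-0.99956209,  0.02709609,  0.01189202, -0.0263623 ],
       [ 0.01630577,  0.16900108,  0.98548098,  1.41823145],
       [ 0.        ,  0.        ,  0.        ,  1.        ]])}
side {'intrinsics': array([[473.65884368,   0.        , 260.19256226],
       [  0.        , 473.65884368, 183.04404478],
       [  0.        ,   0.        ,   1.        ]]), 'T': array([[ 0.99104995,  0.07939167, -0.10731705,  0.42429605],
       [-0.13348008,  0.5998857 , -0.78887275, -1.19126844],
       [ 0.00174804,  0.796137  ,  0.6051139 ,  0.95049702],
       [ 0.        ,  0.        ,  0.        ,  1.        ]])}
0.1 [-6.81810558e-04  9.86515899e-01  1.63664014e-01 -8.68622110e-05]
```

View pics/top0.png

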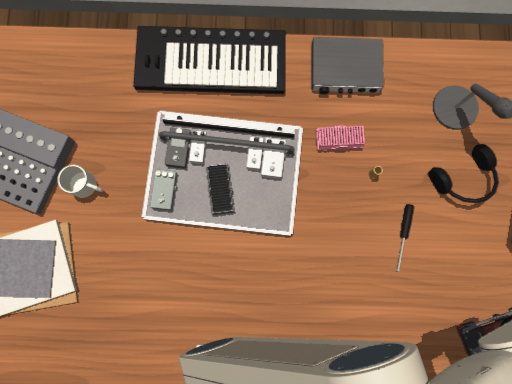

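View pics/side0.png

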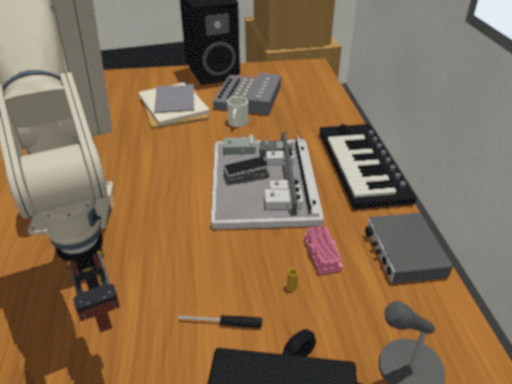

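The top view shows the board at columns 143–302 and rows 112–235, with the dark pedal at about (220,189), minis at (197,152) and (255,158), and the bar running from (160,133) to (295,150). The pink look-alike is off the board. I'll enlarge both views.

Run:
```python
import cv2
t=cv2.imread("pics/top0.png");s=cv2.imread("pics/side0.png")
cv2.imwrite("pics/top1.png",cv2.resize(t[105:240,138:308],None,fx=4.4,fy=4.4,interpolation=cv2.INTER_CUBIC))
cv2.imwrite("pics/side1.png",cv2.resize(s[130:232,208:325],None,fx=5.8,fy=5.8,interpolation=cv2.INTER_CUBIC))
```

```text
(no output)
```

View pics/top1.png

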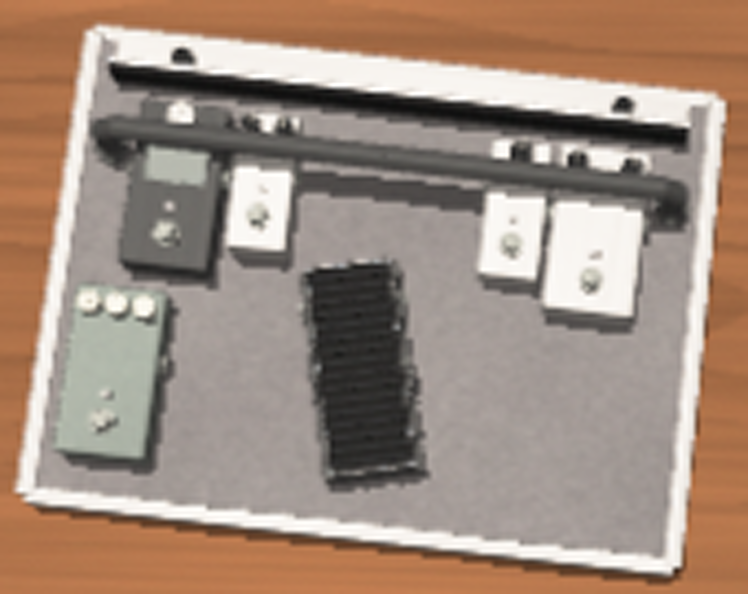

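View pics/side1.png

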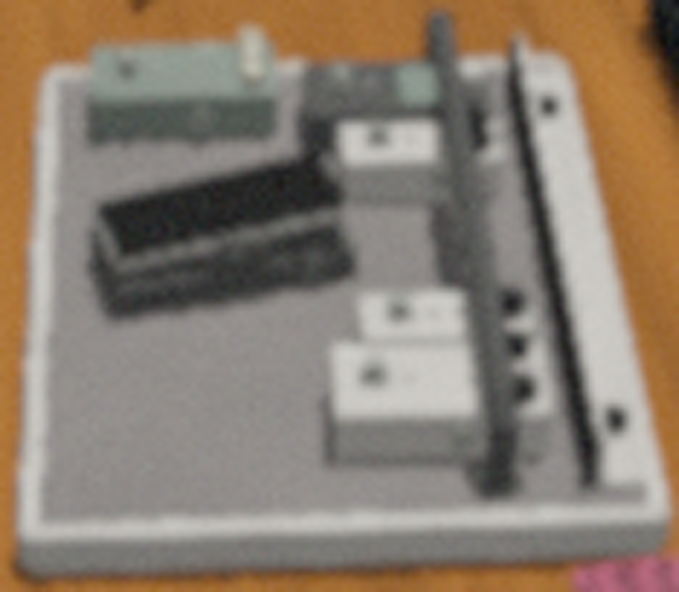

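Top crop: treadle corners are at about (308,268), (390,262), (418,468) and (332,478). The mini near sides are at x≈292 and x≈482 and the bar's lower edge runs (300,160)→(485,183). The side crop shows the treadle toe-up. Next I'll refine these edges to subpixel and cast rays.

```bash
cat > h.py <<'E'
import numpy as np, cv2
from station import *
def ray(n,px,z):
    i=camera_info(n);K=i["intrinsics"];T=i["T"];px=np.atleast_2d(px)
    d=np.c_[(px[:,0]-K[0,2])/K[0,0],-(px[:,1]-K[1,2])/K[1,1],-np.ones(len(px))]@T[:3,:3].T
    return T[:3,3]+d*((z-T[2,3])/d[:,2])[:,None]
def edge(img,p,q,sign,r=3):
    "refine straight edge p->q; sign=+1: brighter to the right (x+ / y+ normal)"
    g=cv2.GaussianBlur(cv2.cvtColor(img,cv2.COLOR_RGB2GRAY),(0,0),.6).astype(np.float32)
    p,q=np.float32(p),np.float32(q);d=(q-p)/np.linalg.norm(q-p);n=np.float32([-d[1],d[0]])
    if n[np.argmax(abs(n))]<0:n=-n
    s=np.arange(-r,r+.01,.1,np.float32);P=[]
    for a in np.linspace(0,1,25):
        c=p+a*(q-p);m=(c+s[:,None]*n).astype(np.float32)
        v=sign*np.gradient(cv2.remap(g,m[None,:,0],m[None,:,1],cv2.INTER_CUBIC)[0])
        w=np.clip(v-.5*v.max(),0,None)
        w[abs(s-s[v.argmax()])>1]=0
        P.append((w*s).sum()/w.sum())
    a=np.linspace(0,1,25);P=np.array(P);k=abs(P-np.median(P))<1
    f=np.polyfit(a[k],P[k],1);k=abs(P-np.polyval(f,a))<.4;f=np.polyfit(a[k],P[k],1)
    return p+f[1]*n,q+(f[0]+f[1])*n
def top(x,y):return x/4.4+138-.4,y/4.4+105-.4
E
cat > m.py <<'E'
from h import *
im=cv2.imread("pics/top0.png")[:,:,::-1].copy()
def L(nm,a,b,s,z,r=3):
    e=edge(im,top(*a),top(*b),s,r);w=ray("top",e,z)[:,:2];d=w[1]-w[0]
    print(nm,np.round(np.array(e),1).tolist(),w.round(4).tolist(),"dir deg",round(np.degrees(np.arctan2(d[1],d[0])),2));return w
L("frameL",(88,60),(30,460),1,.03);L("frameR",(718,130),(680,540),-1,.03);L("frameRear",(130,30),(700,96),1,.03)
L("barTop",(305,140),(480,162),-1,.082,2);L("barBot",(305,162),(480,184),1,.08,2)
for z in(.058,.063):
  print(z)
  L("mlR",(295,180),(290,250),-1,z,2);L("mlL",(236,175),(229,240),1,z,2);L("mrL",(489,205),(480,265),1,z,2);L("mrR",(547,205),(542,270),-1,z,2)
g=cv2.cvtColor(im,cv2.COLOR_RGB2GRAY)
m=np.zeros_like(g);x0,y0=map(int,top(295,250));x1,y1=map(int,top(435,500))
m[y0:y1,x0:x1]=(g[y0:y1,x0:x1]<45)
c=max(cv2.findContours(m,0,1)[0],key=cv2.contourArea);R=cv2.minAreaRect(c);print(R)
b=cv2.boxPoints(R);print(ray("top",[R[0]],.074).round(4),ray("top",b,.074).round(4).tolist())
E
python3 m.py
```

```text
frameL [[156.0, 118.0], [142.2, 208.8]] [[0.7605, 0.2527], [0.4863, 0.2765]] dir deg 175.04
frameR [[301.8, 134.2], [292.8, 227.4]] [[0.7231, -0.1846], [0.4439, -0.1605]] dir deg 175.07
frameRear [[167.2, 111.1], [296.8, 125.5]] [[0.7832, 0.2206], [0.7498, -0.1693]] dir deg -94.89
barTop [[207.1, 135.3], [246.9, 139.9]] [[0.6968, 0.0934], [0.6868, -0.0211]] dir deg -95.01
barBot [[207.0, 141.1], [246.8, 145.5]] [[0.6803, 0.0932], [0.6706, -0.0213]] dir deg -94.82
0.058
mlR [[203.9, 145.5], [202.1, 161.3]] [[0.6729, 0.1035], [0.6256, 0.1067]] dir deg 176.09
mlL [[190.6, 144.3], [188.3, 159.0]] [[0.6753, 0.1423], [0.6313, 0.1468]] dir deg 174.18
mrL [[247.8, 151.1], [246.4, 164.8]] [[0.6599, -0.0247], [0.619, -0.0216]] dir deg 175.63
mrR [[261.4, 151.1], [259.6, 165.9]] [[0.6607, -0.0641], [0.6169, -0.0598]] dir deg 174.46
0.063
mlR [[203.9, 145.5], [202.1, 161.3]] [[0.6717, 0.103], [0.6245, 0.1062]] dir deg 176.09
mlL [[190.6, 144.3], [188.3, 159.0]] [[0.674, 0.1417], [0.6302, 0.1462]] dir deg 174.18
mrL [[247.8, 151.1], [246.4, 164.8]] [[0.6586, -0.0247], [0.6179, -0.0216]] dir deg 175.63
mrR [[261.4, 151.1], [259.6, 165.9]] [[0.6595, -0.0639], [0.6158, -0.0597]] dir deg 174.46
((220.6036376953125, 200.43292236328125), (4.306830406188965, 17.22732162475586), 83.6598129272461)
[[0.5107 0.0482 0.074 ]] [[0.5134, 0.0731, 0.074], [0.5202, 0.0251, 0.074], [0.508, 0.0234, 0.074], [0.5013, 0.0713, 0.074]]
```

Run:
```python
from h import *
im=cv2.imread("pics/top0.png")[:,:,::-1].copy()
P=[ray("top",[top(*c)],z)[0] for c,z in(((308,268),.088),((390,262),.088),((418,468),.064),((332,478),.064))]
P=np.array(P);print(P.round(4))
toe=P[:2].mean(0);heel=P[2:].mean(0);d=toe-heel;print("toe",toe,"heel",heel,"len",np.linalg.norm(d[:2]),"yaw",np.degrees(np.arctan2(d[1],d[0])),"width",np.linalg.norm(P[0]-P[1]),np.linalg.norm(P[2]-P[3]),"ctr",P.mean(0))
yaw=np.arctan2(d[1],d[0])
for n,t in(("board",-.0864),("pedal",yaw)):
  for k in(0,np.pi): 
    q=[0,np.cos((t+k)/2),np.sin((t+k)/2),0]
    for p in([.56,.05,.15],[.66,.04,.15]):print(n,k,inverse_kinematics(p,q))
```

```text
[[0.6073 0.0877 0.088 ]
 [0.6127 0.0353 0.088 ]
 [0.483  0.0138 0.064 ]
 [0.475  0.0688 0.064 ]]
toe [0.60997756 0.06151813 0.088     ] heel [0.47901095 0.04129315 0.064     ] len 0.13251906495922908 yaw 8.778756395090584 width 0.05270102526245773 0.055557236132541515 ctr [0.54449426 0.05140564 0.076     ]
board 0 [ 6.78822007e-02  4.27948972e-01  1.82257745e+00 -4.44089210e-16
  8.91066236e-01  1.72507853e+00]
board 0 [ 4.25337676e-02  5.57612304e-01  1.59317167e+00 -4.44089210e-16
  9.90808675e-01  1.69973009e+00]
board 3.141592653589793 [ 6.78822007e-02  4.27948972e-01  1.82257745e+00 -4.44089210e-16
  8.91066236e-01 -1.41651413e+00]
board 3.141592653589793 [ 4.25337676e-02  5.57612304e-01  1.59317167e+00 -4.44089210e-16
  9.90808675e-01 -1.44186256e+00]
pedal 0 [ 6.78822007e-02  4.27948972e-01  1.82257745e+00 -4.44089210e-16
  8.91066236e-01  1.48546032e+00]
pedal 0 [ 4.25337676e-02  5.57612304e-01  1.59317167e+00 -4.44089210e-16
  9.90808675e-01  1.46011189e+00]
pedal 3.141592653589793 [ 6.78822007e-02  4.27948972e-01  1.82257745e+00 -4.44089210e-16
  8.91066236e-01 -1.65613233e+00]
pedal 3.141592653589793 [ 4.25337676e-02  5.57612304e-01  1.59317167e+00 -4.44089210e-16
  9.90808675e-01 -1.68148076e+00]
```

```bash
cat >> h.py <<'E'
YB=-.0864; U=np.array([np.cos(YB),np.sin(YB)]); V=np.array([-U[1],U[0]])
YP=np.radians(8.8); PC=np.array([.546,.0517])
def q(t):return [0,np.cos(t/2),np.sin(t/2),0]
def F():return np.round(get_ft_force(),2)
E
python3 - <<'E'
from h import *
c,s=np.cos(YP),np.sin(YP); t=PC+.056*np.array([c,s])
move_pose([t[0],t[1],.13],q(YP)); command_gripper(0.)
cv2.imwrite("pics/top2.png",read_camera("top")[:,:,::-1])
print(get_time(),get_tcp_pos(),F())
print(movel([t[0],t[1],.070],v=.03,until_force=2.),get_tcp_pos(),F())
print(movel([t[0],t[1],.058],v=.015,until_force=9.),get_tcp_pos(),F())
wait(.1);print(get_tcp_pos(),F(),get_time())
E
```

```text
4.2083 [0.60132209 0.06028154 0.12998585] [ 0.38  0.28 -0.79]
True [0.6014176  0.06028642 0.08062763] [ 1.29 -0.27  1.31]
True [0.60318614 0.060547   0.06749638] [-0.21  0.63  7.24]
[0.60316434 0.06055266 0.0675074 ] [-0.5   0.1   6.03] 6.7167
```

Run:
```python
from h import *
p=get_tcp_pos()
print(movel([p[0],p[1],p[2]-.004],v=.01,until_force=5.),get_tcp_pos(),F())
p=get_tcp_pos(); movel([p[0],p[1],.13],v=.1)
t=PC-.05*np.array([np.cos(YP),np.sin(YP)])
move_pose([t[0],t[1],.135],q(YP)); command_gripper(1.)
s=read_camera("side");cv2.imwrite("pics/side3.png",cv2.resize(s[130:232,208:325][:,:,::-1],None,fx=5.8,fy=5.8,interpolation=cv2.INTER_CUBIC))
print(get_tcp_pos(),get_time(),F(),get_grip_width())
```

```text
True [0.60318785 0.06054482 0.067516  ] [-1.22  0.76  6.02]
[0.49662117 0.04403912 0.13501685] 9.6417 [-0.47  0.25 -0.06] 1.002536615711604
```

View pics/side3.png

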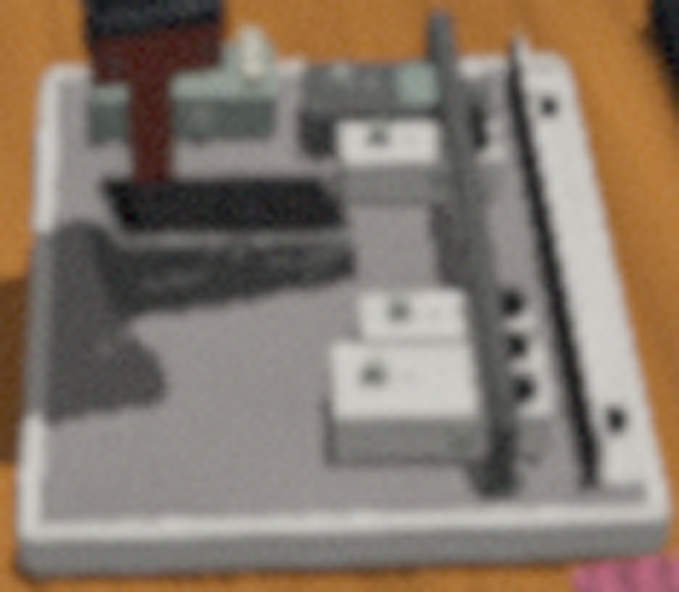

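The side crop shows the treadle toe-down: its heel end is high at about (110,190) and its toe end low at about (340,225). The gripper straddles the heel. Next I'll grasp.

Run:
```python
from h import *
p=get_tcp_pos()
print(movel([p[0],p[1],.0345],v=.08,until_force=5.),get_tcp_pos(),F())
command_gripper(0.)
print(get_grip_width()*88,get_finger_force(),F(),np.round(get_ft_torque(),2),get_tcp_pos(),get_time())
s=read_camera("top");cv2.imwrite("pics/top3.png",s[:,:,::-1])
cv2.imwrite("pics/top3c.png",cv2.resize(s[105:240,138:308][:,:,::-1],None,fx=4.4,fy=4.4,interpolation=cv2.INTER_CUBIC))
```

```text
False [0.4970226  0.04405915 0.03493831] [ 0.12 -0.08 -0.94]
65.91674666360053 29.939511716365814 [-1.35  2.8   4.88] [0.53 0.27 0.11] [0.49662044 0.04422152 0.03474581] 11.525
```

View pics/top3c.png

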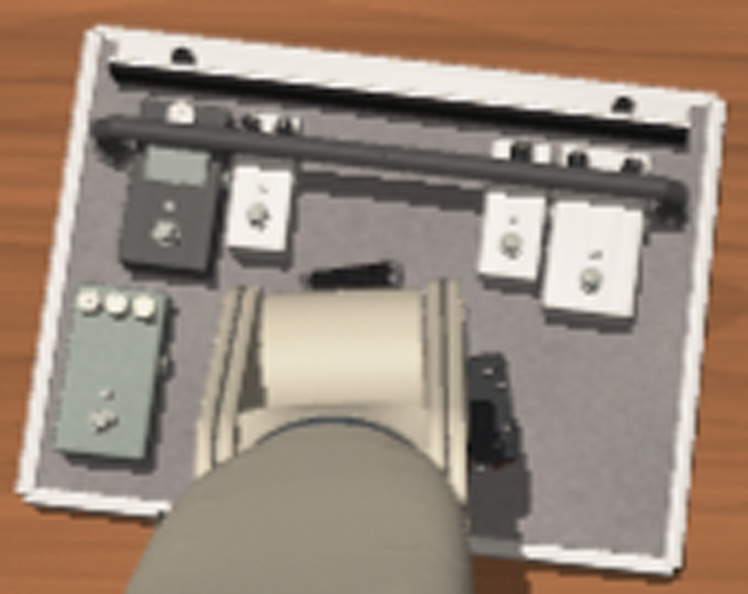

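```bash
cat >> h.py <<'E'
VC=.0965
def at(u,v=None,z=.0347):
    xy=u*U+(VC if v is None else v)*V; return [xy[0],xy[1],z]
def st(): 
    f=get_ft_force();p=np.array(get_tcp_pos());print("u,v,z",(p[:2]@U).round(4),(p[:2]@V).round(4),p[2].round(4),"Fu,Fv,Fz",(f[:2]@U).round(2),(f[:2]@V).round(2),round(f[2],2),"t",round(get_time(),2))
E
python3 - <<'E'
from h import *
st();print(movel(at(.4895),q(YB),v=.012,until_force=15.));st()
print(movel(at(.50),v=.03,until_force=12.));st()
wait(.2);st()
print(movel(at(.52),v=.03,until_force=12.));st()
s=read_camera("top");cv2.imwrite("pics/top4.png",s[:,:,::-1])
E
```

```text
u,v,z 0.491 0.0869 0.0347 Fu,Fv,Fz -2.29 1.84 5.42 t 11.57
False
u,v,z 0.4897 0.0965 0.0348 Fu,Fv,Fz -0.44 0.83 3.44 t 12.55
True
u,v,z 0.4898 0.0965 0.0347 Fu,Fv,Fz -1.18 -0.08 5.1 t 12.76
u,v,z 0.4898 0.0965 0.0347 Fu,Fv,Fz -1.06 -1.07 5.37 t 12.96
True
u,v,z 0.4898 0.0965 0.0347 Fu,Fv,Fz -1.58 -0.27 6.88 t 13.27
```

Run:
```python
from h import *
print(movel(at(.495),v=.01));st()
print(movel(at(.50),v=.02));st()
print(movel(at(.515),v=.02,until_force=14));st()
print(movel(at(.52),v=.01,until_force=14));st()
```

```text
False
u,v,z 0.4925 0.0963 0.0347 Fu,Fv,Fz -7.77 0.57 11.91 t 14.01
False
u,v,z 0.4983 0.0963 0.0346 Fu,Fv,Fz -6.09 -0.04 9.0 t 14.41
False
u,v,z 0.5129 0.0963 0.0347 Fu,Fv,Fz -7.42 -0.47 10.1 t 15.31
False
u,v,z 0.5178 0.0963 0.0347 Fu,Fv,Fz -7.07 0.77 11.09 t 15.96
```

Run:
```python
from h import *
movel(at(.521,z=.0355),v=.01);st()
movel(at(.525,z=.0362),v=.01);st()
movel(at(.530,z=.0362),v=.02);st()
```

```text
u,v,z 0.5204 0.0963 0.035 Fu,Fv,Fz -1.77 -0.31 -2.15 t 16.23
u,v,z 0.5251 0.0965 0.0361 Fu,Fv,Fz 0.55 -0.18 -5.59 t 16.79
u,v,z 0.5303 0.0965 0.0362 Fu,Fv,Fz 0.43 0.18 -4.65 t 17.19
```

Run:
```python
from h import *
movel(at(.530,z=.0352),v=.005);st()
movel(at(.535,z=.0352),v=.015);st()
movel(at(.540,z=.0352),v=.015);st()
s=read_camera("top");cv2.imwrite("pics/top5.png",s[:,:,::-1])
cv2.imwrite("pics/top5c.png",cv2.resize(s[105:240,138:308][:,:,::-1],None,fx=4.4,fy=4.4,interpolation=cv2.INTER_CUBIC))
```

```text
u,v,z 0.5301 0.0965 0.0353 Fu,Fv,Fz -0.22 -0.95 -2.57 t 17.54
u,v,z 0.5356 0.0966 0.0353 Fu,Fv,Fz 0.78 0.04 -2.19 t 18.02
u,v,z 0.5404 0.0965 0.0353 Fu,Fv,Fz 0.14 0.06 -2.55 t 18.51
```

View pics/top5c.png

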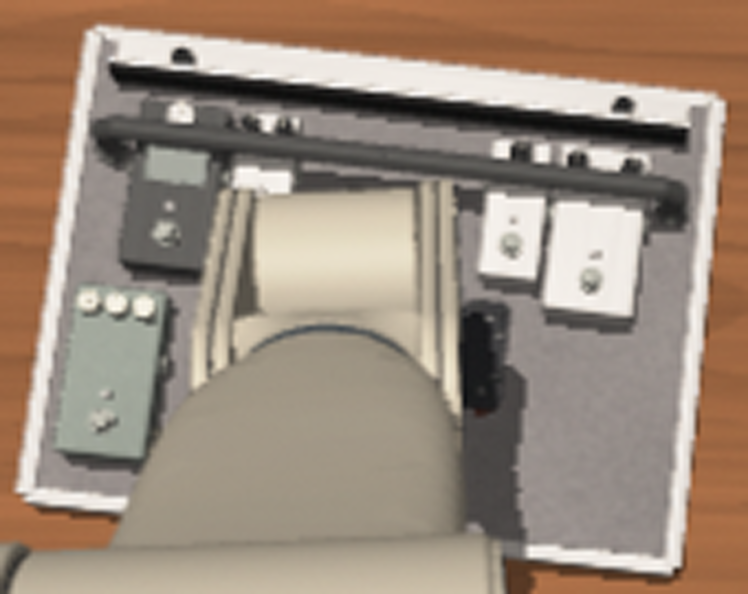

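The pedal is hidden under the wrist. The minis at (262,180) and (512,235) are unmoved and the wrist is clear of the bar. I'll continue with force-guarded sliding.

Run:
```python
from h import *
for u in np.arange(.546,.5821,.006):
    r=movel(at(u,z=.0351),v=.02,until_force=6.);print(r,end=" ");st()
    if r and abs((np.array(get_tcp_pos())[:2]@U)-u)>.003:break
```

```text
False u,v,z 0.5467 0.0965 0.0352 Fu,Fv,Fz 1.02 -0.09 -1.96 t 19.01
False u,v,z 0.5525 0.0965 0.0352 Fu,Fv,Fz 0.22 0.17 -2.17 t 19.46
False u,v,z 0.5586 0.0965 0.0352 Fu,Fv,Fz 0.62 0.36 -1.59 t 19.91
False u,v,z 0.5645 0.0965 0.0352 Fu,Fv,Fz 0.87 -0.48 -2.61 t 20.36
False u,v,z 0.5706 0.0965 0.0351 Fu,Fv,Fz 1.73 0.63 -3.46 t 20.81
False u,v,z 0.5766 0.0965 0.0351 Fu,Fv,Fz 0.77 -0.28 -1.9 t 21.26
False u,v,z 0.5825 0.0965 0.0351 Fu,Fv,Fz 0.44 -0.2 -2.28 t 21.71
```

Run:
```python
from h import *
movel(at(.584,z=.0348),v=.015,until_force=7.);st()
for u in np.arange(.586,.618,.002):
    movel(at(u,z=.0348),v=.01);st()
    if -(np.array(get_ft_force())[:2]@U)>6:break
```

```text
u,v,z 0.584 0.0965 0.0348 Fu,Fv,Fz -0.43 0.74 -0.93 t 21.99
u,v,z 0.5863 0.0965 0.0348 Fu,Fv,Fz -1.84 0.23 -0.57 t 22.34
u,v,z 0.5882 0.0965 0.0348 Fu,Fv,Fz -0.98 -0.31 -1.47 t 22.69
u,v,z 0.5902 0.0965 0.0348 Fu,Fv,Fz -1.07 -0.02 -0.86 t 23.04
u,v,z 0.5922 0.0965 0.0348 Fu,Fv,Fz -0.64 -0.82 -1.97 t 23.39
u,v,z 0.5942 0.0965 0.0348 Fu,Fv,Fz -0.97 -1.75 -1.42 t 23.74
u,v,z 0.5963 0.0965 0.0348 Fu,Fv,Fz -1.44 0.26 -0.48 t 24.09
u,v,z 0.5982 0.0965 0.0348 Fu,Fv,Fz -1.49 -0.08 -0.98 t 24.44
u,v,z 0.5998 0.0965 0.0348 Fu,Fv,Fz -2.67 -0.11 -1.1 t 24.79
u,v,z 0.5999 0.0965 0.0347 Fu,Fv,Fz -9.37 1.22 5.56 t 25.14
```

Run:
```python
from h import *
movel(at(.6052,z=.0349),v=.01);st();wait(.3);st();print(np.round(get_ft_torque(),2))
```

```text
u,v,z 0.6003 0.0965 0.0346 Fu,Fv,Fz -17.03 1.82 12.94 t 25.61
u,v,z 0.6003 0.0965 0.0346 Fu,Fv,Fz -16.73 1.09 13.02 t 25.91
[0.76 2.67 0.33]
```

Run:
```python
from h import *
movel(at(.6022,z=.0349),v=.01);st()
command_gripper(.9);st()
p=get_tcp_pos();movel([p[0],p[1],.15],v=.1)
move_pose([.45,-.25,.25],q(YB));st()
t=read_camera("top");cv2.imwrite("pics/top6.png",t[:,:,::-1])
s=read_camera("side");cv2.imwrite("pics/side6.png",s[:,:,::-1])
cv2.imwrite("pics/top6c.png",cv2.resize(t[105:240,138:308][:,:,::-1],None,fx=4.4,fy=4.4,interpolation=cv2.INTER_CUBIC))
cv2.imwrite("pics/side6c.png",cv2.resize(s[130:232,208:325][:,:,::-1],None,fx=5.8,fy=5.8,interpolation=cv2.INTER_CUBIC))
```

```text
u,v,z 0.6003 0.0966 0.0346 Fu,Fv,Fz -6.68 0.79 3.25 t 26.36
u,v,z 0.6026 0.0965 0.035 Fu,Fv,Fz 0.41 -0.2 -0.86 t 26.8
u,v,z 0.4702 -0.2096 0.2497 Fu,Fv,Fz -0.02 0.25 0.84 t 29.42
```

View pics/top6c.png

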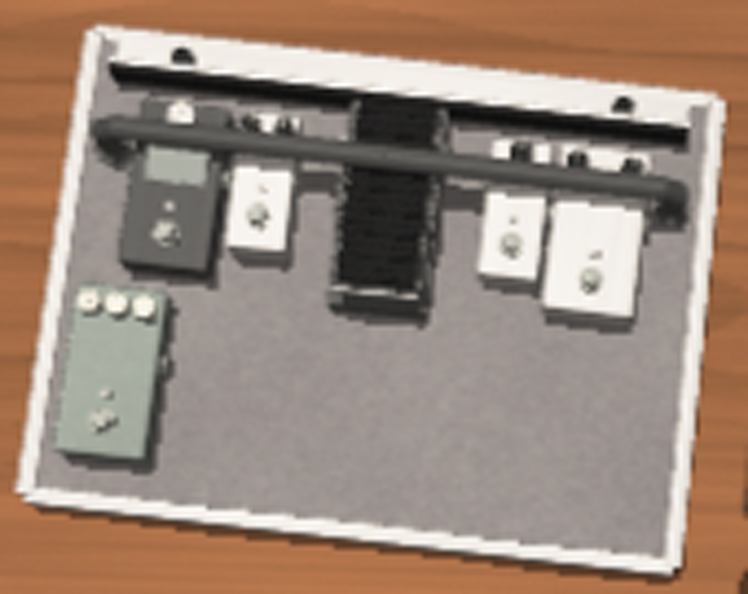

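View pics/side6c.png

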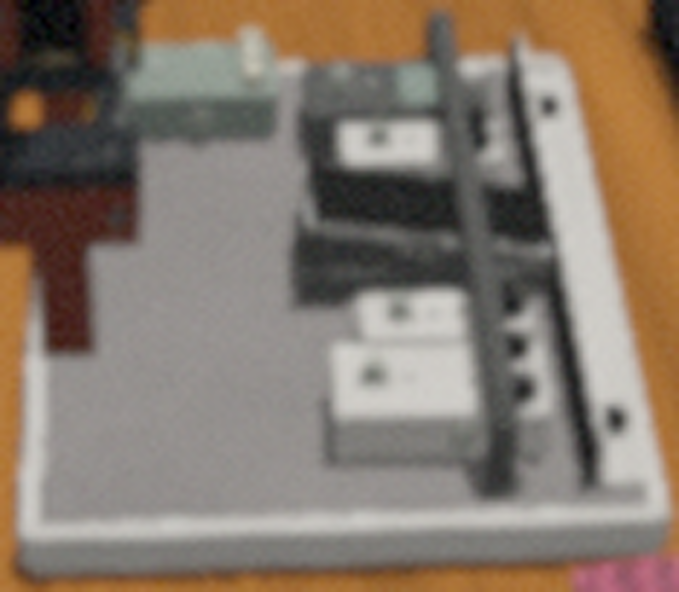

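The top crop shows the pedal's toe at the rail, near (400,95), and its heel at (380,305), square between the minis. The side crop shows the treadle still toe-down under the bar. I'll measure centring and yaw.

Run:
```python
from h import *
im=cv2.imread("pics/top6.png")[:,:,::-1].copy()
def L(nm,a,b,s,z,r=2):
    e=edge(im,top(*a),top(*b),s,r);w=ray("top",e,z)[:,:2];d=w[1]-w[0]
    v=w@V;print(nm,"v",v.round(4),"u",(w@U).round(4),"deg off",round((np.degrees(np.arctan2(d[1],d[0])-YB)+90)%180-90,2));return v.mean()
tl=L("treadL",(348,185),(339,275),-1,.082);tr=L("treadR",(432,190),(424,275),1,.082)
bl=L("baseHeelL",(333,275),(328,305),-1,.05,1.5);br=L("baseR",(440,200),(429,310),1,.05,2)
ml=L("mlR",(295,180),(290,250),-1,.06);mr=L("mrL",(489,205),(480,265),1,.06)
mL=L("mlL",(236,175),(229,240),1,.06);mR=L("mrR",(547,205),(542,270),-1,.06)
print("tread",(tl+tr)/2,tl-tr,"base",(bl+br)/2,bl-br,"minis near",(ml+mr)/2,"ctr",(ml+mr+mL+mR)/4)
```

```text
treadL v [0.1245 0.123 ] u [0.6562 0.5963] deg off 1.47
treadR v [0.0688 0.0717] u [0.6592 0.6025] deg off -2.99
baseHeelL v [0.1285 0.1295] u [0.6025 0.5822] deg off -2.73
baseR v [0.0592 0.0599] u [0.6611 0.5863] deg off -0.52
mlR v [0.161  0.1601] u [0.661  0.6136] deg off 1.05
mrL v [0.0321 0.0317] u [0.6591 0.6181] deg off 0.56
mlL v [0.1996 0.2003] u [0.66   0.6159] deg off -0.89
mrR v [-0.0067 -0.0063] u [0.6633 0.6193] deg off -0.58
tread 0.09700461440331255 0.05352408505631448 base 0.09428080680361978 0.06941055630266137 minis near 0.09623184772966974 ctr 0.09648409550305749
```

```bash
python3 -c "
from station import *
print(job_done(),get_time())"
```

```text
the job is handed in; nothing more can be done
the job is handed in; nothing more can be done
```

The job is handed in: the pedal is against the rear rail with its treadle down, square and centred between the small pedals to about 1 mm by camera. Three force points: it was lifted about 1 mm for roughly a centimetre of travel before the bar, pressing the treadle read about 7 N, and the final push read 17 N in total, so the net force on the rail (estimated 8–15 N) may have exceeded the 5–10 N asked.

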